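Close the vaccine carrier and start its temperature logger

ROBOT

A 6-joint arm with a two-finger parallel gripper is mounted at the origin on the work surface. World frame = base frame: x ahead of the robot, y to its left, z up, the work surface at z = 0. Lengths are in m, angles in rad, forces in N, time in s.
With the tool pointing down it reaches from about 0.15 to 0.775 m from the base axis. Payload 6.1 kg.
Tool frame: the origin (TCP) lies midway between the tips of the shut fingers; the grasp point (between the pads) lies 19 mm behind it; z points along the fingers, y is the line along which they close (so a half turn about z gives the same grasp; the last joint's range is limited). The gripper opens to 85 mm and grips with 20 to 120 N. Pads are 22 mm wide; open, the fingers measure 114 mm over their backs; the gripper's body (76 mm by 85 mm) begins 54 mm behind the grasp point. The pads swing forward as they close: fully open they stand 13 mm farther back than shut.
Start: joints at [1.299, 0.126, -0.04, 1.405, 0, 1.571], TCP at [0.141, 0.506, 0.231] pointing down, gripper open.
Joint ranges: [-2.72, 2.72], [-0.95, 1.95], [-1.27, 1.35], [-1.78, 2.02], [-1.46, 1.47], [-3.14, 3.14]. Speed limits (rad/s): [2.39, 2.39, 3.01, 3.14, 3.14, 3.14].

INTERFACE

Orientations are given as a unit quaternion [x, y, z, w].
In Python, from rig import monitor, eyes, hand_in gives the robot as it stands. The module is installed in compiled form; this text tells all that it offers.
- The arm moves only by the tool send_rows, never from a script. Its argument "deltas" is a list of rows, each an object of numbers: "tx", "ty", "tz": the shift along the tool's x, y, z in units of 0.15 m (1.0 is 0.15 m); "rx", "ry", "rz": the turn, a rotation vector about the tool's x, y, z in units of 180 degrees (1.0 is 180 degrees); "grip": the opening, from 0 (shut) to 1 (fully open). In form: [{"tx": .., "ty": .., "tz": .., "rx": .., "ry": .., "rz": .., "grip": ..}, ...]. A call has 1 to 12 rows; each row shifts and turns the commanded pose from where the row before left it, along the tool's axes as they then stand; what a row does not reach is not made up. A row lasts 1/8 s, in which the tool goes at most 62.5 mm and 10.7 degrees, less where a joint would pass 70% of its speed; a pose out of reach is approached as far as the arm can. A call with a number of a shift or a turn outside -1 to 1 is refused whole. A call with a gripper value outside its range is refused whole. The fingers move at their own pace and stop on an object; "squeeze" is the grip in N (left out, the last holds). Time passes only in rows, so rows that do not move let the fingers close. It gives the time, the measured TCP pose, the force, the opening and the grip force at its end, in the units of the state.
- monitor.sense(): the state, without advancing time (a new reading comes with each control period).
- eyes.read_camera(name): name is "scene" or "top" or "wrist"; returns a dict with "image" (400x640x3 uint8, red, green, blue), "fov_y" (degrees; the focal length in pixels is half the picture's height over the tangent of half this angle, whatever the lens; pixels are square), "cx", "cy" (the principal point, pixels), "origin" and "attitude" of the camera in the world; the wrist camera has in their place "hand_eye" (4x4, takes a point from camera to tool coordinates, whose origin is the TCP and whose axes are the flange's). Camera axes: x right, y down, z forward; pixel columns grow to the right and rows downward; lengths in m; the calibration is good to about 2 mm. The wrist camera is an equidistant fisheye: a pixel r from the principal point sees the ray r / f radians off the axis. A picture is of the moment at which its call begins: read the wrist's pose just before it. There is no depth.
- hand_in(): hands the job in; it is judged then, once.
The state is a dict: "clock": time; "qpos": joint angles; "joint_velocities": joint speeds; "tau": joint torques, N m; "position": TCP position; "tcp_rot": TCP orientation; "contact_force": force on the tool from outside, world axes, zero at the start; "ft_torque": the same for the moment, N m; "gripper_width": finger opening in m; "finger_force": force on a finger pad.
Only numpy, scipy, OpenCV 4.12 (cv2) and the standard library are available. Lean on these libraries where they do the work, as an engineer would, in place of code of your own. Each camera call takes 0.05 s, during which the arm holds its last target. There are 200 camera calls.

TASK

Get the vaccine carrier ready to go out by pressing with the fingertips, picking nothing up: push its lid fully shut, then press the orange lock on the lid all the way down, then on the temperature logger press the yellow key (clear) all the way down, and last the green key (start) all the way down. Do each only after the one before, and leave the red key alone. Do not lift the logger or push it about, do not open the lid further, and leave the vial, marker, steel cup and jar where they are.

Things in the scene. Friction and masses are not known exactly. Their poses are not given: they have to be found in the camera images.
- carrier: The vaccine carrier, a blue insulated box fixed to the table left or right of the robot, 200 mm (its x) x 270 mm (its y) x 170 mm high, with a white lid and a carrying handle folded down behind (to 135 mm behind the origin, 155 mm to either side). Origin: centre of its underside. Its front, with the lock, faces its own -x, roughly the robot.
- lid_hinge (a point): The middle of the lid's hinge line, on the carrier's rear top edge: (100, 0, 170) mm in the carrier's frame. The hinge line runs along the carrier's y.
- lid (a joint): Angle of the lid, rad: 0 fully shut, growing as its front edge rises; starts at 0.25 to 0.5, never beyond 0.65. White, 200 x 270 x 30 mm, 0.45 kg; shut, its flat top is 200 mm above the table. Its hinge is stiff: the lid stays at any angle, and a push of about 3 to 4 N down near the front edge closes it, against a hard stop.
- lid_pad (a point): A place to push the lid: centre of a grey ribbed thumb pad on the lid's top at the front, left of the lock (a like pad is on the right). In the lid's frame (origin at lid_hinge, turning with the lid, axes as the carrier's when shut) it is at (-175, 80, 30) mm, z normal to the lid.
- lock_top (a point): Centre of the top of the orange push lock in the middle of the lid's front; moves with lid and lock. The top is 26 mm (x) by 34 mm (y), at (-172, 0, 47) mm in the lid's frame when the lock is up, so 17 mm above the lid; a low grey frame 4 mm high, 44 x 52 mm, surrounds it.
- lock (a joint): How far the lock is pressed into the lid, m: 0 up (starts at 0 to 0.0015), 0.010 fully down, its top then still 7 mm above the lid. It takes about 5 N and stays where it is left, with no spring. Pressed fully, it meets a hard stop.
- logger: The temperature logger, a loose white box 90 mm (its x) by 150 mm (its y) by 28 mm high, about 0.5 kg, lying flat on the table turned any way round. Origin: centre of its underside. A dark display lies on its +x half, a row of three round keys along its y on the -x half: green, red in the middle, yellow.
- yellow_top (a point): Centre of the top of the yellow key: a round key 22 mm across, at (-18, 44) mm in the logger's frame, its top 37 mm above the table when up and 31 mm when down (3 mm above the logger's case).
- key_yellow (a joint): How far the yellow key is pressed, m: 0 up, 0.006 fully down. It takes about 4 N and stays where it is left, with no spring; at the end a hard stop.
- green_top (a point): Centre of the top of the green key, like the yellow one, at (-18, -44) mm in the logger's frame.
- key_green (a joint): How far the green key is pressed, m: as for the yellow key.
- key_red (a joint): How far the red key is pressed, m: 0 up. A like key, at (-18, 0) mm in the logger's frame, between the yellow and the green; it must stay up.
- vial: A small amber glass bottle, 24 mm across, 52 mm high, standing some 30 mm off the yellow end of the logger. Origin: centre of its underside. Leave it.
- marker: A marker pen, black with a red cap, lying near the green end of the logger, 130 mm long (its x) and 15 mm thick. Origin: on its underside near the middle. Leave it.
- cup: An empty steel cup, 64 mm across, 50 mm high, in front of the robot between the carrier and the logger. Origin: centre of its underside. Leave it.
- jar: A pale jar with a white lid, 84 mm across, 110 mm high, standing farther out between the carrier and the logger. Origin: centre of its underside. Leave it.
Things that resemble listed ones, but are neither listed nor needed, are in the scene too. There is more than one size of the logger; the job needs the middle-sized.

How it is judged:
On the way, in this order (a step that is already met when the one before it is completed fails the run):
1. the lid is pushed fully shut, with the lock still up (value of joint lid below 0.03 rad and value of joint lock below 0.006 m), for 0.1 s.
2. the orange lock is pressed all the way down (value of joint lid below 0.03 rad and value of joint lock above 0.008 m), for 0.1 s.
3. the yellow key is pressed all the way down (value of joint key_yellow above 0.0045 m), for 0.1 s.
4. the green key is pressed all the way down (value of joint key_green above 0.0045 m), for 0.1 s.
At the end, for the whole second after the job is handed in: Lid shut (within 0.03 rad), lock down (8 of 10 mm or more), yellow and green keys down (4.5 of 6 mm or more), red key up (under 3 mm); the logger lies still on the table, and it, the vial, marker, cup and jar are within 20 mm of where they were (all of step 2 and value of joint each of key_yellow, key_green above 0.0045 m and value of joint key_red below 0.003 m and height (world z) of logger below 0.005 m and distance of each of logger, vial, marker, cup, jar from where it was at the start of the episode below 0.02 m and linear speed of logger below 0.02 m/s); the robot touches nothing.
It fails at once if the red key is pressed (value of joint key_red above 0.003 m).
It fails at once if the logger is lifted, tipped or pushed more than 20 mm (height (world z) of logger above 0.01 m or angle between logger's own z axis and vertical above 0.12 rad or distance of logger from where it was at the start of the episode above 0.02 m).
It fails at once if the lid is opened wider than about 37 degrees (value of joint lid above 0.65 rad).
It fails at once if the vial, marker, cup or jar is lifted, knocked over or moved more than 20 mm (distance of any of vial, marker, cup, jar from where it was at the start of the episode above 0.02 m or angle between any of vial, marker, cup, jar's own z axis and vertical above 0.3 rad).
It also fails if it takes over 51 s, if anything falls off the work surface, if the arm or the gripper's body presses on something with over 40 N, if the wrist force passes 120 N, or if a joint passes its speed limit or range.

## Working session

There is one attempt and no reset: what is moved stays moved. The work goes in short steps, Python scripts to look and compute and a tool call to move; the robot and the scene stay as the last step left them, time stands still between calls to the robot, and variables do not carry over. Pictures are saved under pics/ and viewed, at most 10 in all, crops included, and the job is handed in when it is done.

Besides the shell and the picture viewer there is one more tool, called after "Request:" as name(argument=value, ...) on one line, values as JSON. send_rows: Moves the arm, as the interface text tells. Shifts and turns lie within -1 to 1; 1 stands for 0.15 m of shift or 180 degrees of turn. Its arguments: {"type":"object","properties":{"deltas":{"type":"array"},"squeeze":{"type":"number"}},"required":["deltas"]}

```bash
mkdir -p pics
cat > h.py <<'E'
import numpy as np, cv2
from scipy.spatial.transform import Rotation as R
from rig import monitor, eyes, hand_in
def ray(c,u,v):
    f=200/np.tan(np.radians(c['fov_y'])/2)
    d=np.array([(u-c['cx'])/f,(v-c['cy'])/f,1.])
    A=np.array(c['attitude']); M=R.from_quat(A).as_matrix() if A.size==4 else A.reshape(3,3)
    return np.array(c['origin']),M@d
def onz(c,u,v,z):
    o,d=ray(c,u,v); return o+d*(z-o[2])/d[2]
def proj(c,p):
    f=200/np.tan(np.radians(c['fov_y'])/2)
    A=np.array(c['attitude']); M=R.from_quat(A).as_matrix() if A.size==4 else A.reshape(3,3)
    q=M.T@(np.array(p)-c['origin']); return np.array([c['cx']+f*q[0]/q[2],c['cy']+f*q[1]/q[2]])
def save(n,im): cv2.imwrite('pics/'+n+'.png',im[:,:,::-1])
E
python3 - <<'E'
from h import *
import pickle
s=monitor.sense(); print({k:np.round(v,3) for k,v in s.items()})
C={n:eyes.read_camera(n) for n in('top','scene')}
pickle.dump(C,open('c.pkl','wb'))
for n,c in C.items():
    save(n,c['image']); print(n,{k:np.round(v,3) for k,v in c.items() if k!='image'})
E
```

```text
{'clock': np.float64(0.0), 'qpos': array([ 1.299,  0.126, -0.041,  1.405, -0.   ,  1.571]), 'joint_velocities': array([ 0.001,  0.   , -0.002, -0.001,  0.001,  0.003]), 'tau': array([-0.0000e+00, -4.3591e+01,  3.5292e+01,  1.7000e-02, -0.0000e+00,
       -0.0000e+00]), 'position': array([0.141, 0.505, 0.231]), 'tcp_rot': array([ 0.135,  0.991, -0.001, -0.   ]), 'contact_force': array([0.543, 0.156, 0.348]), 'ft_torque': array([-0.024, -0.019,  0.044]), 'finger_force': np.float64(0.0), 'gripper_width': np.float64(0.085)}
top {'fov_y': np.float64(50.353), 'cx': np.float64(320.193), 'cy': np.float64(201.729), 'origin': array([0.496, 0.013, 1.211]), 'attitude': array([ 0.708, -0.705,  0.035, -0.019])}
scene {'fov_y': np.float64(53.654), 'cx': np.float64(314.046), 'cy': np.float64(202.222), 'origin': array([ 1.396, -0.327,  0.772]), 'attitude': array([ 0.739,  0.498, -0.26 , -0.371])}
```

View pics/top.png

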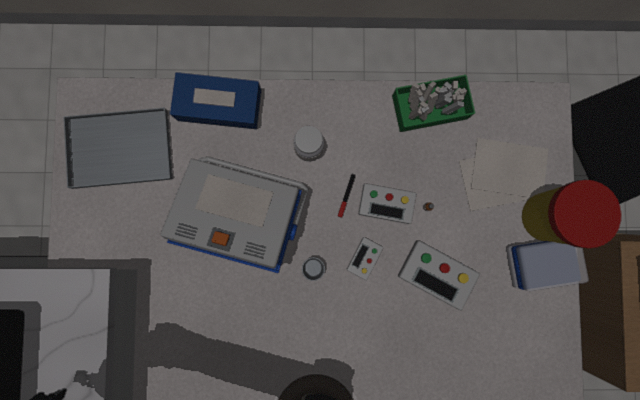

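View pics/scene.png

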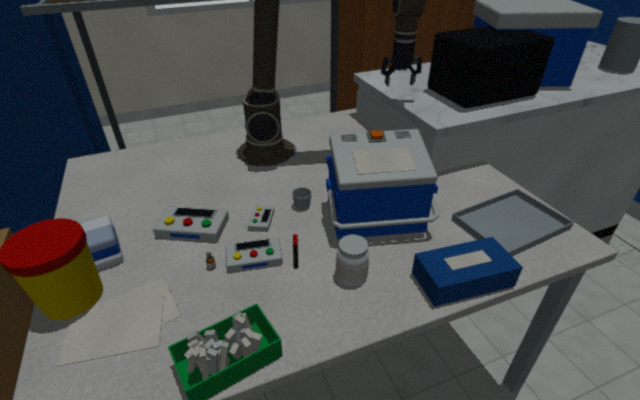

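The top view shows the blue carrier with its white lid around (235,215) and the orange lock at (221,238). There are three loggers: large (440,273), small (365,257) and middle (387,203). The middle one has the vial (428,206) at its yellow end and the marker (347,195) at its green end, so it fits the description. Next I'll check it in enlarged crops.

Run:
```python
from h import *
import pickle
C=pickle.load(open('c.pkl','rb')); im=C['top']['image']
a=cv2.resize(im[175:230,335:440],None,fx=7,fy=7,interpolation=2)
b=cv2.resize(im[150:280,155:315],None,fx=4.6,fy=4.6,interpolation=2)
save('logger',cv2.convertScaleAbs(a,alpha=1.3)); save('carrier',cv2.convertScaleAbs(b,alpha=1.3))
```

```text
(no output)
```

View pics/logger.png

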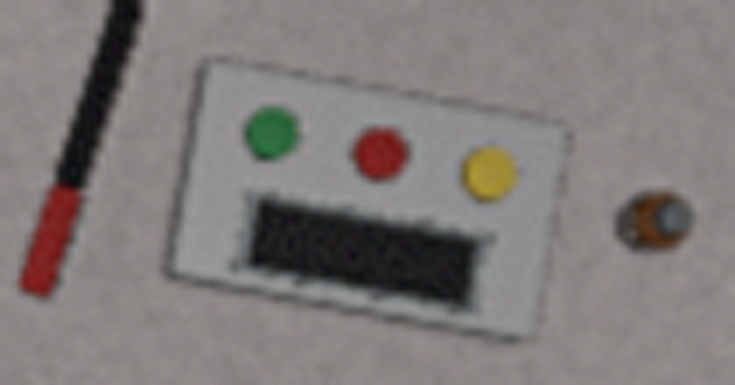

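View pics/carrier.png

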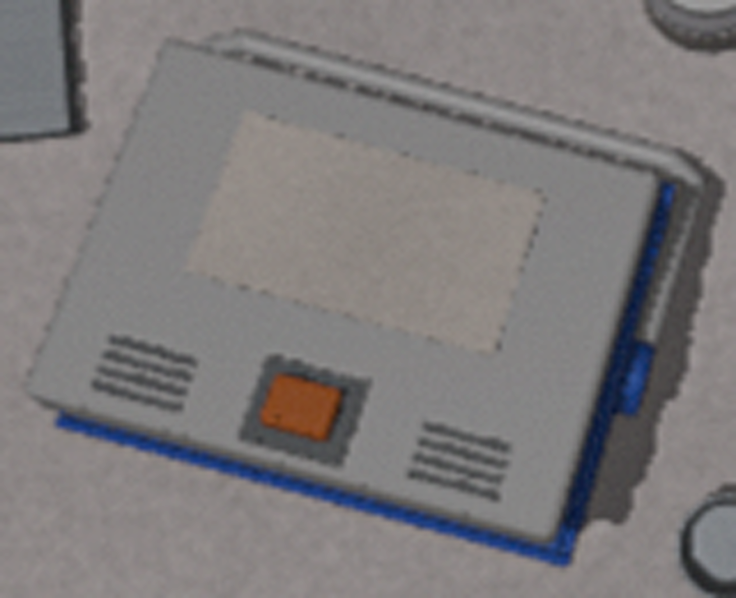

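The crop confirms the middle logger: its keys are green (272,133), red (381,154) and yellow (490,173) in crop pixels, and the vial stands off the yellow end. The carrier crop gives the lid corners, the pads and the lock at (301,407). I'll fit poses to these points.

Run:
```python
from h import *
import pickle
from scipy.optimize import least_squares
C=pickle.load(open('c.pkl','rb')); t=C['top'];s=C['scene']
K={}
for n,(x,y) in dict(g=(272,133),r=(381,154),y=(490,173)).items():
    K[n]=onz(t,(x+.5)/7-.5+335,(y+.5)/7-.5+175,.037); print(n,K[n].round(4))
print('spacing',np.linalg.norm(K['g']-K['y']))
L=[((165,42),(0,135,30)),((660,178),(0,-135,30)),((553,535),(-200,-135,30)),((32,395),(-200,135,30)),((147,373),(-175,80,30)),((460,462),(-175,-80,30)),((301,407),(-172,0,47))]
def lid(p,q):
    v=R.from_euler('y',p[3]).apply(np.array(q)/1e3)  # +y rot: -x rises
    w=R.from_euler('z',p[2]).apply(v+np.array([.1,0,.17])); return w+np.array([p[0],p[1],0])
def res(p):
    r=[]
    for (x,y),q in L:
        r+=list(proj(t,lid(p,q))-[(x+.5)/4.6-.5+155,(y+.5)/4.6-.5+150])
    r+=list(proj(s,lid(p,(-172,0,47)))-[377,134.5])
    return r
f=least_squares(res,[.45,.25,0,.35]); p=f.x
print(p,np.round(f.fun,1)); 
for q in [(-175,80,30),(-172,0,47)]:
    print(lid(p,q).round(4), 'shut',lid([*p[:3],0],q).round(4))
v=K['y']-K['g'];print('yaw log',np.degrees(np.arctan2(v[1],v[0])))
print('vial',onz(t,428,206,.03),'cup',onz(t,314,267,.05),'jar',onz(t,309,140,.11))
```

```text
g [ 0.6095 -0.1601  0.037 ]
r [ 0.6013 -0.2035  0.037 ]
y [ 0.594  -0.2469  0.037 ]
spacing 0.08815959752371827
[ 0.54298757  0.20059057 -0.26603016  0.20433236] [-0.5 -2.5  0.8 -1.9  0.1  1.6 -1.9  0.1  0.4  0.9  0.1  0.4  0.1  0.3
 -1.5 -0.5]
[0.501  0.2949 0.2349] shut [0.4917 0.2975 0.2   ]
[0.4862 0.2161 0.2509] shut [0.4735 0.2195 0.217 ]
yaw log -100.11309338618945
vial [ 0.5760575  -0.31409103  0.03      ] cup [0.40777765 0.0042554  0.05      ] jar [0.74264814 0.01935503 0.11      ]
```

Request:
send_rows(deltas=[{"tz":-0.3,"grip":0},{"tz":-0.3,"grip":0},{"tx":-0.293,"ty":-0.079,"grip":0},{"tx":-0.293,"ty":-0.079,"grip":0},{"tx":-0.293,"ty":-0.079,"grip":0},{"tx":-0.293,"ty":-0.079,"grip":0},{"tx":-0.293,"ty":-0.079,"grip":0},{"tx":-0.293,"ty":-0.079,"grip":0},{"tx":-0.293,"ty":-0.079,"grip":0},{"tx":-0.293,"ty":-0.079,"grip":0},{"tx":-0.293,"ty":-0.079,"grip":0},{"grip":0}], squeeze=30)

```text
$.deltas[0]: bad value
```

Request:
send_rows(deltas=[{"tx":0.0,"ty":0.0,"tz":-0.3,"rx":0.0,"ry":0.0,"rz":0.0,"grip":0.0},{"tx":0.0,"ty":0.0,"tz":-0.3,"rx":0.0,"ry":0.0,"rz":0.0,"grip":0.0}], squeeze=30)

```text
clock: 0.35
position: [0.1408, 0.5051, 0.3215]
tcp_rot: [0.135, 0.991, -0.001, -0.0]
contact_force: [0.5, 0.9, 0.7]
gripper_width: 0.0518
finger_force: 0.0
```

Request:
send_rows(deltas=[{"tx":-0.293,"ty":-0.079,"tz":0,"rx":0,"ry":0,"rz":0,"grip":0},{"tx":-0.293,"ty":-0.079,"tz":0,"rx":0,"ry":0,"rz":0,"grip":0},{"tx":-0.293,"ty":-0.079,"tz":0,"rx":0,"ry":0,"rz":0,"grip":0},{"tx":-0.293,"ty":-0.079,"tz":0,"rx":0,"ry":0,"rz":0,"grip":0},{"tx":-0.293,"ty":-0.079,"tz":0,"rx":0,"ry":0,"rz":0,"grip":0},{"tx":-0.293,"ty":-0.079,"tz":0,"rx":0,"ry":0,"rz":0,"grip":0},{"tx":-0.293,"ty":-0.079,"tz":0,"rx":0,"ry":0,"rz":0,"grip":0},{"tx":-0.293,"ty":-0.079,"tz":0,"rx":0,"ry":0,"rz":0,"grip":0},{"tx":-0.293,"ty":-0.079,"tz":0,"rx":0,"ry":0,"rz":0,"grip":0},{"tx":0,"ty":0,"tz":0,"rx":0,"ry":0,"rz":0,"grip":0}])

```text
clock: 1.6
position: [0.4954, 0.2951, 0.3199]
tcp_rot: [0.137, 0.991, -0.001, -0.001]
contact_force: [-0.5, -0.5, -0.3]
gripper_width: -0.0003
finger_force: 0.0
```

Request:
send_rows(deltas=[{"tx":0,"ty":0,"tz":0.07,"rx":0,"ry":0,"rz":0,"grip":0},{"tx":0,"ty":0,"tz":0.07,"rx":0,"ry":0,"rz":0,"grip":0},{"tx":0,"ty":0,"tz":0.07,"rx":0,"ry":0,"rz":0,"grip":0},{"tx":0,"ty":0,"tz":0.07,"rx":0,"ry":0,"rz":0,"grip":0},{"tx":0,"ty":0,"tz":0.07,"rx":0,"ry":0,"rz":0,"grip":0},{"tx":0,"ty":0,"tz":0.07,"rx":0,"ry":0,"rz":0,"grip":0},{"tx":0,"ty":0,"tz":0.07,"rx":0,"ry":0,"rz":0,"grip":0},{"tx":0,"ty":0,"tz":0.07,"rx":0,"ry":0,"rz":0,"grip":0},{"tx":0,"ty":0,"tz":0.07,"rx":0,"ry":0,"rz":0,"grip":0},{"tx":0,"ty":0,"tz":0.07,"rx":0,"ry":0,"rz":0,"grip":0}])

```text
clock: 2.85
position: [0.4933, 0.2969, 0.2158]
tcp_rot: [0.135, 0.991, 0.0, -0.0]
contact_force: [-2.2, 1.1, 2.5]
gripper_width: -0.0003
finger_force: 1.4
```

In contact and pushing the lid. Continue to the stop.

Request:
send_rows(deltas=[{"tx":0,"ty":0,"tz":0.03,"rx":0,"ry":0,"rz":0,"grip":0},{"tx":0,"ty":0,"tz":0.03,"rx":0,"ry":0,"rz":0,"grip":0},{"tx":0,"ty":0,"tz":0.02,"rx":0,"ry":0,"rz":0,"grip":0},{"tx":0,"ty":0,"tz":0.02,"rx":0,"ry":0,"rz":0,"grip":0},{"tx":0,"ty":0,"tz":0.01,"rx":0,"ry":0,"rz":0,"grip":0}])

```text
clock: 3.48
position: [0.4934, 0.2969, 0.2]
tcp_rot: [0.135, 0.991, 0.0, 0.0]
contact_force: [-4.5, -0.5, 9.5]
gripper_width: 0.0005
finger_force: 5.0
```

Request:
send_rows(deltas=[{"tx":0,"ty":0,"tz":0.01,"rx":0,"ry":0,"rz":0,"grip":0},{"tx":0,"ty":0,"tz":0,"rx":0,"ry":0,"rz":0,"grip":0}])

```text
clock: 3.72
position: [0.4934, 0.2969, 0.2]
tcp_rot: [0.135, 0.991, 0.001, 0.001]
contact_force: [-3.5, -0.7, 10.4]
gripper_width: 0.0
finger_force: 5.4
```

Request:
send_rows(deltas=[{"tx":0,"ty":0,"tz":-0.1,"rx":0,"ry":0,"rz":0,"grip":0},{"tx":0,"ty":0,"tz":-0.3,"rx":0,"ry":0,"rz":0,"grip":0},{"tx":0,"ty":0,"tz":0,"rx":0,"ry":0,"rz":0,"grip":0}])

```text
clock: 4.1
position: [0.4949, 0.2974, 0.2622]
tcp_rot: [0.136, 0.991, 0.002, 0.003]
contact_force: [0.4, -0.2, 0.4]
gripper_width: 0.0001
finger_force: 0.0
```

Run:
```python
from h import *
s=monitor.sense(); w=eyes.read_camera('wrist'); t=eyes.read_camera('top')
import pickle; pickle.dump((s,w,t),open('w.pkl','wb'))
a=cv2.resize(t['image'][190:280,155:315],None,fx=4,fy=4,interpolation=2)
o=np.vstack([w['image'],cv2.resize(a,(640,360))])
o=cv2.resize(w['image'],(800,500))
save('wrist',o); save('top2',a)
print(s['position'],s['tcp_rot'],w['fov_y'],w['cx'],w['cy'],w['hand_eye'])
```

```text
[0.49492483 0.29740897 0.26224647] [0.13557996 0.99076122 0.0017723  0.00267156] 65.70646984690485 316.87672312283337 197.45130233956417 [[ 3.65355322e-04 -9.49622347e-01 -3.13396337e-01  8.01431725e-02]
 [ 9.99999864e-01  2.30413896e-04  4.67615829e-04 -1.15582074e-03]
 [-3.71847571e-04 -3.13396465e-01  9.49622302e-01 -1.42351842e-01]
 [ 0.00000000e+00  0.00000000e+00  0.00000000e+00  1.00000000e+00]]
```

View pics/wrist.png

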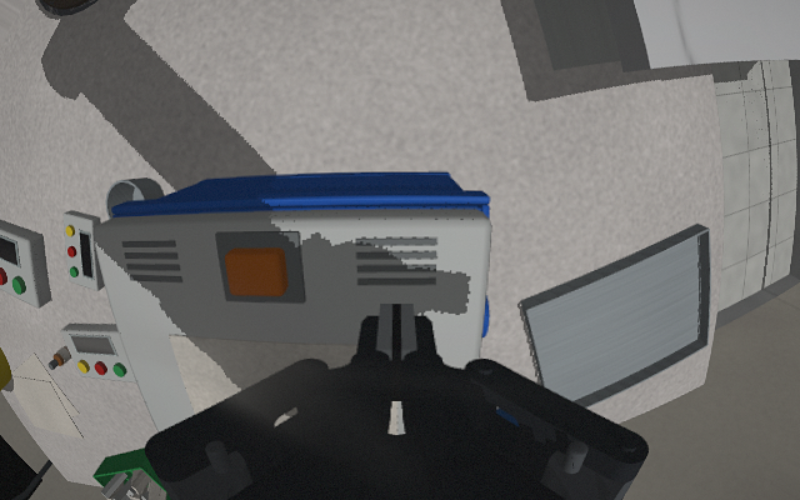

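The wrist view shows the lid down flush. The lock's top runs from (228,250) to (288,293) and is centred at about (257,270). I'll place it at z = 0.217 and compare with the fit, which gave (0.4735, 0.2195).

```bash
cat >> h.py <<'E'
def wpt(s,w,u,v,z):
    f=200/np.tan(np.radians(w['fov_y'])/2); d=np.array([u-w['cx'],v-w['cy']]); r=np.hypot(*d); th=r/f
    k=np.array([*(np.sin(th)*d/r),np.cos(th)]); H=np.array(w['hand_eye']); M=R.from_quat(s['tcp_rot']).as_matrix()
    o=M@H[:3,3]+s['position']; k=M@H[:3,:3]@k; return o+k*(z-o[2])/k[2]
def goto(p):
    s=monitor.sense(); d=R.from_quat(s['tcp_rot']).inv().apply(np.array(p)-s['position'])/.15; print('tool units',d.round(3))
E
python3 - <<'E'
from h import *
import pickle
s,w,t=pickle.load(open('w.pkl','rb'))
p=wpt(s,w,257*.8,270*.8,.217); print('lock',p, 'padL',wpt(s,w,397*.8,261*.8,.2),'padR',wpt(s,w,151*.8,262*.8,.2))
for n,x in dict(y=(83,367),r=(100,369),g=(120,370)).items(): print(n,wpt(s,w,x[0]*.8,x[1]*.8,.037))
goto([p[0],p[1],.262])
E
```

```text
lock [0.469707   0.22494014 0.217     ] padL [0.49108332 0.29819091 0.2       ] padR [0.44972251 0.14305171 0.2       ]
y [ 0.59489228 -0.24158957  0.037     ]
r [ 0.60293805 -0.19967452  0.037     ]
g [ 0.60973771 -0.15339268  0.037     ]
tool units [ 0.027 -0.505 -0.022]
```

View pics/top2.png

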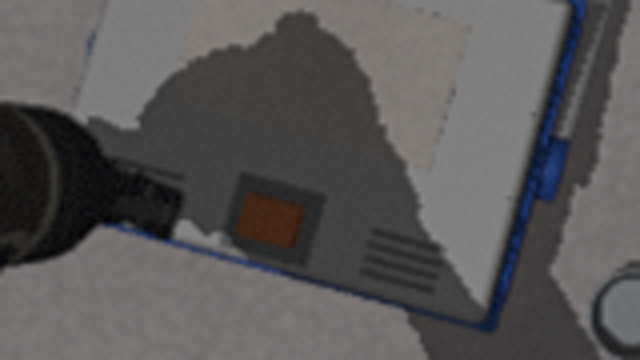

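The pads and the fit agree on the lock at about (0.472, 0.2205), and the top view also shows the lid shut. Moving over it.

Request:
send_rows(deltas=[{"tx":0.003,"ty":-0.178,"tz":0,"rx":0,"ry":0,"rz":0,"grip":0},{"tx":0.003,"ty":-0.178,"tz":0,"rx":0,"ry":0,"rz":0,"grip":0},{"tx":0.003,"ty":-0.178,"tz":0,"rx":0,"ry":0,"rz":0,"grip":0},{"tx":0,"ty":0,"tz":0,"rx":0,"ry":0,"rz":0,"grip":0},{"tx":0,"ty":0,"tz":0.13,"rx":0,"ry":0,"rz":0,"grip":0},{"tx":0,"ty":0,"tz":0.1,"rx":0,"ry":0,"rz":0,"grip":0},{"tx":0,"ty":0,"tz":0,"rx":0,"ry":0,"rz":0,"grip":0}])

```text
clock: 5.08
position: [0.4698, 0.2201, 0.2219]
tcp_rot: [0.135, 0.991, -0.001, -0.001]
contact_force: [-0.2, -0.2, 0.6]
gripper_width: 0.0001
finger_force: 0.0
```

Request:
send_rows(deltas=[{"tx":-0.016,"ty":0,"tz":0.015,"rx":0,"ry":0,"rz":0,"grip":0},{"tx":0,"ty":0,"tz":0.015,"rx":0,"ry":0,"rz":0,"grip":0},{"tx":0,"ty":0,"tz":0.015,"rx":0,"ry":0,"rz":0,"grip":0},{"tx":0,"ty":0,"tz":0.015,"rx":0,"ry":0,"rz":0,"grip":0},{"tx":0,"ty":0,"tz":0.015,"rx":0,"ry":0,"rz":0,"grip":0},{"tx":0,"ty":0,"tz":0.015,"rx":0,"ry":0,"rz":0,"grip":0},{"tx":0,"ty":0,"tz":0.01,"rx":0,"ry":0,"rz":0,"grip":0},{"tx":0,"ty":0,"tz":0,"rx":0,"ry":0,"rz":0,"grip":0}])

```text
clock: 6.08
position: [0.473, 0.2194, 0.2088]
tcp_rot: [0.136, 0.991, 0.0, 0.0]
contact_force: [-0.4, 0.5, 4.2]
gripper_width: 0.0002
finger_force: 1.9
```

Request:
send_rows(deltas=[{"tx":0,"ty":0,"tz":0.01,"rx":0,"ry":0,"rz":0,"grip":0},{"tx":0,"ty":0,"tz":0.01,"rx":0,"ry":0,"rz":0,"grip":0},{"tx":0,"ty":0,"tz":0.01,"rx":0,"ry":0,"rz":0,"grip":0},{"tx":0,"ty":0,"tz":0,"rx":0,"ry":0,"rz":0,"grip":0},{"tx":0,"ty":0,"tz":0,"rx":0,"ry":0,"rz":0,"grip":0}])

```text
clock: 6.7
position: [0.473, 0.2195, 0.2068]
tcp_rot: [0.135, 0.991, 0.001, 0.001]
contact_force: [-4.5, -2.8, 18.0]
gripper_width: 0.0001
finger_force: 9.3
```

Lock at its stop (z 0.2068, 18 N). Rise and travel to hover near the logger.

Request:
send_rows(deltas=[{"tx":0,"ty":0,"tz":-0.1,"rx":0,"ry":0,"rz":0,"grip":0},{"tx":0,"ty":0,"tz":-0.3,"rx":0,"ry":0,"rz":0,"grip":0},{"tx":-0.178,"ty":-0.307,"tz":0,"rx":0,"ry":0,"rz":0,"grip":0},{"tx":-0.178,"ty":-0.307,"tz":0,"rx":0,"ry":0,"rz":0,"grip":0},{"tx":-0.178,"ty":-0.307,"tz":0,"rx":0,"ry":0,"rz":0,"grip":0},{"tx":-0.178,"ty":-0.307,"tz":0,"rx":0,"ry":0,"rz":0,"grip":0},{"tx":-0.178,"ty":-0.307,"tz":0,"rx":0,"ry":0,"rz":0,"grip":0},{"tx":-0.178,"ty":-0.307,"tz":0,"rx":0,"ry":0,"rz":0,"grip":0},{"tx":-0.178,"ty":-0.307,"tz":0,"rx":0,"ry":0,"rz":0,"grip":0},{"tx":-0.178,"ty":-0.307,"tz":0,"rx":0,"ry":0,"rz":0,"grip":0},{"tx":-0.178,"ty":-0.307,"tz":0,"rx":0,"ry":0,"rz":0,"grip":0},{"tx":0,"ty":0,"tz":0,"rx":0,"ry":0,"rz":0,"grip":0}])

```text
clock: 8.2
position: [0.5932, -0.2477, 0.262]
tcp_rot: [0.138, 0.99, 0.0, -0.001]
contact_force: [-0.4, 0.7, 0.3]
gripper_width: -0.0001
finger_force: 0.0
```

Request:
send_rows(deltas=[{"tx":0,"ty":0,"tz":0.35,"rx":0,"ry":0,"rz":0,"grip":0},{"tx":0,"ty":0,"tz":0.35,"rx":0,"ry":0,"rz":0,"grip":0},{"tx":0,"ty":0,"tz":0.2,"rx":0,"ry":0,"rz":0,"grip":0},{"tx":0,"ty":0,"tz":0,"rx":0,"ry":0,"rz":0,"grip":0}])

```text
clock: 8.7
position: [0.5911, -0.2427, 0.1264]
tcp_rot: [0.135, 0.991, 0.001, -0.003]
contact_force: [-0.7, -0.4, 0.5]
gripper_width: 0.0003
finger_force: 0.0
```

Run:
```python
from h import *
s=monitor.sense(); w=eyes.read_camera('wrist'); t=eyes.read_camera('top')
import pickle; pickle.dump((s,w,t),open('w2.pkl','wb'))
a=cv2.resize(t['image'][205:265,190:270],(532,400),interpolation=2)
save('w2',cv2.resize(w['image'],(800,500))); save('lock',cv2.convertScaleAbs(a,alpha=1.5)); print(s['position'],s['tcp_rot'])
```

```text
[ 0.59114264 -0.24270997  0.12641414] [ 1.35040403e-01  9.90835211e-01  8.78747650e-04 -2.98374202e-03]
```

View pics/w2.png

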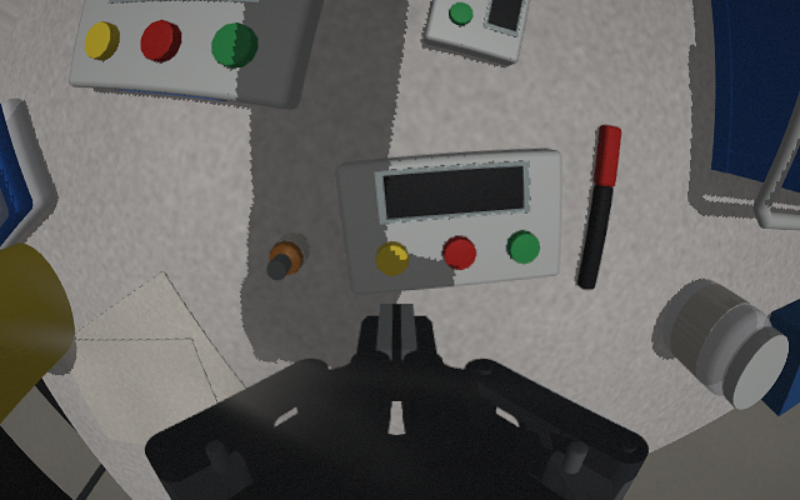

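View pics/lock.png

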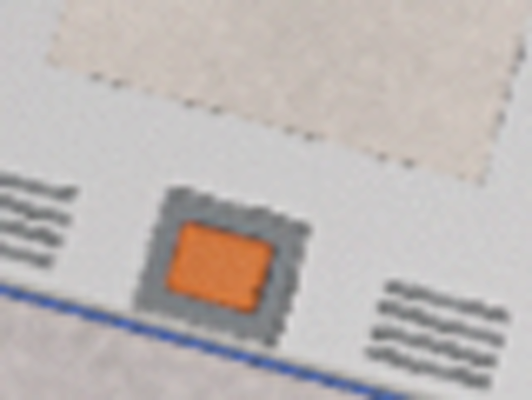

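The wrist view shows yellow (393,258), red (460,252) and green (523,246) on the logger, with the vial at (285,258). The lid is shut and the lock sits low in its frame.

Run:
```python
from h import *
import pickle
s,w,t=pickle.load(open('w2.pkl','rb'))
for n,x in dict(y=(393,257),r=(460,251),g=(523,245)).items(): print(n,wpt(s,w,x[0]*.8,x[1]*.8,.037))
goto([.5945,-.2455,.045])
```

```text
y [ 0.59287741 -0.24622742  0.037     ]
r [ 0.60047588 -0.2039346   0.037     ]
g [ 0.60783665 -0.16228691  0.037     ]
tool units [-0.01  -0.009  0.569]
```

Top view and wrist agree on yellow at (0.5935, -0.2465). Descend to just above it.

Request:
send_rows(deltas=[{"tx":-0.022,"ty":-0.02,"tz":0.2,"rx":0,"ry":0,"rz":0,"grip":0},{"tx":0,"ty":0,"tz":0.2,"rx":0,"ry":0,"rz":0,"grip":0},{"tx":0,"ty":0,"tz":0.12,"rx":0,"ry":0,"rz":0,"grip":0},{"tx":0,"ty":0,"tz":0,"rx":0,"ry":0,"rz":0,"grip":0},{"tx":0,"ty":0,"tz":0,"rx":0,"ry":0,"rz":0,"grip":0}])

```text
clock: 9.43
position: [0.5963, -0.2485, 0.053]
tcp_rot: [0.135, 0.991, -0.0, 0.001]
contact_force: [-0.1, 0.0, 0.3]
gripper_width: -0.0002
finger_force: 0.0
```

Request:
send_rows(deltas=[{"tx":0.02,"ty":0.008,"tz":0,"rx":0,"ry":0,"rz":0,"grip":0},{"tx":0,"ty":0,"tz":0.04,"rx":0,"ry":0,"rz":0,"grip":0},{"tx":0,"ty":0,"tz":0.04,"rx":0,"ry":0,"rz":0,"grip":0},{"tx":0,"ty":0,"tz":0.015,"rx":0,"ry":0,"rz":0,"grip":0},{"tx":0,"ty":0,"tz":0.015,"rx":0,"ry":0,"rz":0,"grip":0},{"tx":0,"ty":0,"tz":0.015,"rx":0,"ry":0,"rz":0,"grip":0},{"tx":0,"ty":0,"tz":0.015,"rx":0,"ry":0,"rz":0,"grip":0},{"tx":0,"ty":0,"tz":0,"rx":0,"ry":0,"rz":0,"grip":0}])

```text
clock: 10.42
position: [0.5927, -0.2461, 0.031]
tcp_rot: [0.135, 0.991, -0.0, 0.0]
contact_force: [-5.1, 2.4, 8.8]
gripper_width: -0.0001
finger_force: 4.1
```

Request:
send_rows(deltas=[{"tx":0,"ty":0,"tz":0.008,"rx":0,"ry":0,"rz":0,"grip":0},{"tx":0,"ty":0,"tz":0,"rx":0,"ry":0,"rz":0,"grip":0}])

```text
clock: 10.68
position: [0.5927, -0.2462, 0.031]
tcp_rot: [0.136, 0.991, -0.0, 0.0]
contact_force: [-7.2, 3.5, 14.1]
gripper_width: 0.0001
finger_force: 7.3
```

Request:
send_rows(deltas=[{"tx":0,"ty":0,"tz":-0.05,"rx":0,"ry":0,"rz":0,"grip":0},{"tx":0,"ty":0,"tz":-0.3,"rx":0,"ry":0,"rz":0,"grip":0},{"tx":0,"ty":0,"tz":0,"rx":0,"ry":0,"rz":0,"grip":0},{"tx":0.017,"ty":0.192,"tz":0,"rx":0,"ry":0,"rz":0,"grip":0},{"tx":0.017,"ty":0.192,"tz":0,"rx":0,"ry":0,"rz":0,"grip":0},{"tx":0.017,"ty":0.192,"tz":0,"rx":0,"ry":0,"rz":0,"grip":0},{"tx":0,"ty":0,"tz":0,"rx":0,"ry":0,"rz":0,"grip":0},{"tx":0,"ty":0,"tz":0,"rx":0,"ry":0,"rz":0,"grip":0}])

```text
clock: 11.68
position: [0.6087, -0.1612, 0.081]
tcp_rot: [0.135, 0.991, -0.0, -0.0]
contact_force: [-0.2, -0.4, 0.5]
gripper_width: 0.0
finger_force: 0.0
```

Run:
```python
from h import *
s=monitor.sense(); w=eyes.read_camera('wrist')
import pickle; pickle.dump((s,w),open('w3.pkl','wb'))
save('w3',cv2.resize(w['image'][130:290,160:480],(800,400),interpolation=2)); print(s['position'],s['tcp_rot'])
```

```text
[ 0.60866676 -0.16122927  0.08104971] [ 1.35382690e-01  9.90793349e-01 -1.75275988e-04 -1.89404566e-04]
```

View pics/w3.png

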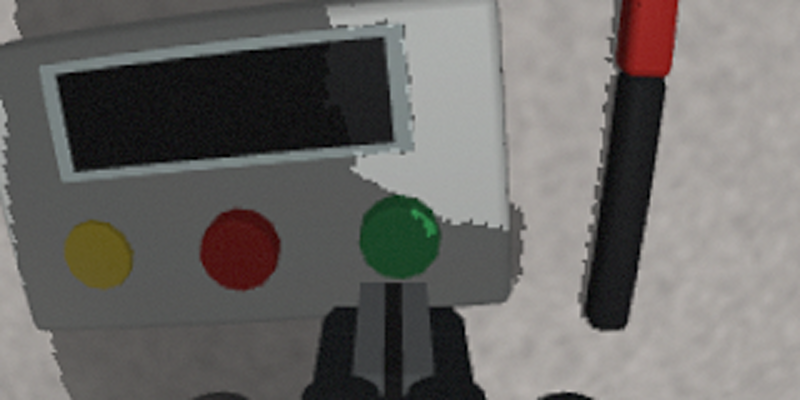

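The yellow key now sits lower than the red and green ones. The green key is at crop (400,235).

Run:
```python
from h import *
import pickle
s,w=pickle.load(open('w3.pkl','rb'))
p=wpt(s,w,320,223.5,.037);print(p); goto([*p[:2],.045])
```

```text
[ 0.60823633 -0.16010588  0.037     ]
tool units [0.005 0.009 0.241]
```

Request:
send_rows(deltas=[{"tx":0.004,"ty":0.006,"tz":0.15,"rx":0,"ry":0,"rz":0,"grip":0},{"tx":0,"ty":0,"tz":0.09,"rx":0,"ry":0,"rz":0,"grip":0},{"tx":0,"ty":0,"tz":0,"rx":0,"ry":0,"rz":0,"grip":0},{"tx":0,"ty":0,"tz":0.02,"rx":0,"ry":0,"rz":0,"grip":0},{"tx":0,"ty":0,"tz":0.02,"rx":0,"ry":0,"rz":0,"grip":0},{"tx":0,"ty":0,"tz":0.015,"rx":0,"ry":0,"rz":0,"grip":0},{"tx":0,"ty":0,"tz":0.015,"rx":0,"ry":0,"rz":0,"grip":0},{"tx":0,"ty":0,"tz":0.015,"rx":0,"ry":0,"rz":0,"grip":0},{"tx":0,"ty":0,"tz":0,"rx":0,"ry":0,"rz":0,"grip":0}])

```text
clock: 12.85
position: [0.6086, -0.1599, 0.033]
tcp_rot: [0.135, 0.991, -0.0, 0.0]
contact_force: [-1.0, 0.6, 2.6]
gripper_width: 0.0002
finger_force: 1.3
```

Request:
send_rows(deltas=[{"tx":0,"ty":0,"tz":0.013,"rx":0,"ry":0,"rz":0,"grip":0},{"tx":0,"ty":0,"tz":0.01,"rx":0,"ry":0,"rz":0,"grip":0},{"tx":0,"ty":0,"tz":0.005,"rx":0,"ry":0,"rz":0,"grip":0},{"tx":0,"ty":0,"tz":0,"rx":0,"ry":0,"rz":0,"grip":0},{"tx":0,"ty":0,"tz":0,"rx":0,"ry":0,"rz":0,"grip":0}])

```text
clock: 13.48
position: [0.6087, -0.16, 0.031]
tcp_rot: [0.135, 0.991, -0.0, 0.001]
contact_force: [-5.5, 1.3, 16.6]
gripper_width: 0.0002
finger_force: 8.4
```

Green is at its stop. Lift clear and look once.

Request:
send_rows(deltas=[{"tx":0,"ty":0,"tz":-0.05,"rx":0,"ry":0,"rz":0,"grip":0},{"tx":0,"ty":0,"tz":-0.3,"rx":0,"ry":0,"rz":0,"grip":0},{"tx":0,"ty":0,"tz":-0.2,"rx":0,"ry":0,"rz":0,"grip":0},{"tx":0,"ty":0,"tz":0,"rx":0,"ry":0,"rz":0,"grip":0},{"tx":0,"ty":0,"tz":0,"rx":0,"ry":0,"rz":0,"grip":0}])

```text
clock: 14.1
position: [0.6079, -0.1598, 0.11]
tcp_rot: [0.135, 0.991, 0.0, -0.001]
contact_force: [1.0, -0.3, -0.2]
gripper_width: -0.0004
finger_force: 0.0
```

Run:
```python
from h import *
w=eyes.read_camera('wrist')
save('w4',cv2.resize(w['image'],(800,500),interpolation=2)); print(monitor.sense()['position'])
```

```text
[ 0.60762684 -0.15970673  0.10954467]
```

View pics/w4.png

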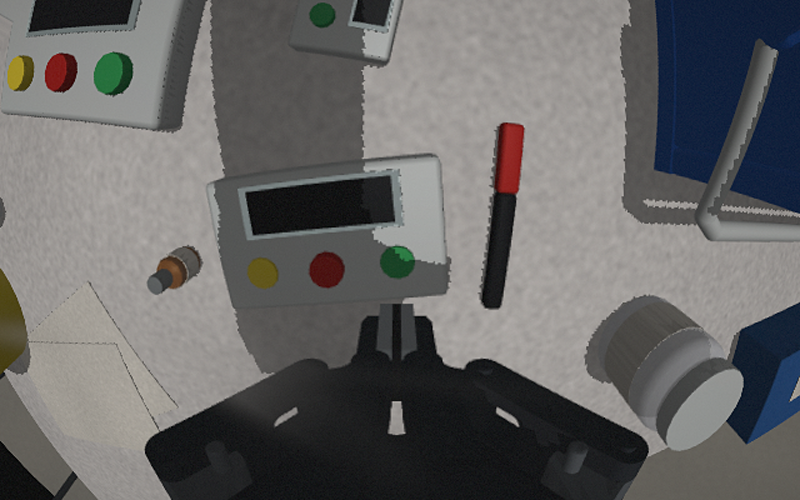

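Yellow (263,272) and green (397,262) are down and red (326,269) is up. The vial, marker and logger are undisturbed, and the gripper is clear.

```bash
python3 -c "
from rig import hand_in
print(hand_in())"
```

```text
the job is handed in; nothing more can be done
None
```

The job is handed in: I shut the lid, then pressed the lock, the yellow key and the green key, each to its stop and in that order; red is still up, and the hand-in gave no verdict.

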